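# Show which cabochon to measure, and with what

### The job

Show your colleague across the shelf which stone to measure, and with what: with the fingertips gently slide the wooden block that holds the oval cabochon out of its row until it stands wholly on the dark show mat in front, without picking it up. Then point at the oval stone from straight above, about a finger's width (2 cm) over it, for at least two seconds, and after that point in the same way at the readout of the digital caliper for at least two seconds. Touch neither the stone nor the caliper, leave everything else where it is, and finish with the hand drawn back well over 10 cm from both.

Things in the scene. Friction and masses are not known exactly. Their poses are not given: they have to be found in the camera images.
- oval_block: The block to slide: loose, plain wood, 76 by 76 mm, about 210 g; one of three alike in a row, 135 mm apart, in any order, told apart by the stone. Its top slopes 15 degrees from the upright 50 mm high back face (-x, to the robot: push there, low; 1 to 4 N moves it) to the 30 mm high front (+x). It faces as the mat does within 7 degrees. Origin: centre of the underside.
- oval_stone: The oval orange-brown carnelian cabochon set fast in the sloping top of oval_block: 56 mm long (across the block, y) by 34 mm, standing 10 mm out of the face. Origin: the summit of its dome, 49 mm above the shelf, 3 mm in front of the block's middle; tilted 15 degrees with the face.
- round_block: A bystander: the same block with a round carnelian cabochon of 38 mm across; origin at the centre of its underside. 50 mm high. Leave it alone.
- square_block: A bystander: the same block with a square, round-cornered carnelian cabochon of 38 mm across; origin at the centre of its underside. 50 mm high. Leave it alone.
- show_mat: Dark grey mat on the shelf in front of the row, on the side away from the robot: 150 mm deep (x), 380 mm wide (y), under 1 mm thick, fixed; nothing catches on it. Origin: its middle, on the shelf. +x points away from the row, which stands about 155 mm behind the mat's middle; a block pushed straight along the mat's +x comes onto it.
- caliper: Stainless steel digital caliper lying flat, loose, jaws shut, left or right of the row. Origin: on the shelf under the middle of the readout housing (66 by 32 mm, 16 mm high). The beam, 16 mm wide, 4 mm thick, runs along x from -57 mm (jaw end; jaws reach 48 mm to -y, 24 mm to +y) to +178 mm. Not to be touched.
- caliper_readout (a point): The middle of the readout on the top face of the caliper's housing, 17 mm above the shelf: the second thing to point at.
- saucer: A bystander: green glass saucer with small garnets, 124 mm across, 21 mm high; origin at the centre of its underside. It lies on the side of the row where the caliper does not.
- desert_rose: A bystander: sand-coloured desert rose crystal, about 80 mm across and 65 mm high, to the robot's left, nearer than the row; origin at the centre of its underside.
- cash_box: A bystander: grey steel cash box with a lever clasp, 164 by 204 mm, 94 mm high, to the robot's right; origin at the centre of its underside.
There are look-alikes about, which are no part of the job. What is shaped like the oval_block but white is not meant.

How it is judged:
On the way, in this order (a step that is already met when the one before it is completed fails the run):
1. the oval stone's block has been slid out of the row and stands upright on the show mat (x of oval_block in the frame of show_mat between -0.04 and 0.04 m and y of oval_block in the frame of show_mat between -0.17 and 0.17 m and height (world z) of oval_block below 0.005 m and angle between oval_block's own z axis and vertical below 0.08 rad and linear speed of oval_block below 0.02 m/s), for 0.2 s.
2. pointing at the oval stone from straight above, without contact, for two seconds (all of step 1 and horizontal distance between the grasp point and oval_stone below 0.022 m and distance between the grasp point and oval_stone below 0.075 m and height (world z) of the grasp point above 0.0645 m and contact force between the fingers and oval_block below 0.2 N), for 2 s.
3. pointing at the caliper's readout from straight above, without contact, for two seconds (horizontal distance between the grasp point and caliper_readout below 0.022 m and distance between the grasp point and caliper_readout below 0.075 m and height (world z) of the grasp point above 0.032 m and contact force between the fingers and caliper below 0.2 N), for 2 s.
At the end, for the whole second after the job is handed in: The oval stone's block stands upright, at rest, wholly on the show mat (its middle within 40 mm of the mat's long centre line); the hand is over 100 mm from the oval stone and from the readout; the caliper lies within 6 mm and every bystander within 12 mm of where it was (all of step 1 and distance between the grasp point and oval_stone above 0.1 m and distance between the grasp point and caliper_readout above 0.1 m and distance of each of round_block, square_block, saucer, desert_rose, cash_box from where it was at the start of the episode below 0.012 m and distance of caliper from where it was at the start of the episode below 0.006 m); the robot touches nothing.
It fails at once if the oval stone's block is lifted or tipped (height (world z) of oval_block above 0.01 m or angle between oval_block's own z axis and vertical above 0.25 rad).
It fails at once if the block is pushed or squeezed with more than 20 N (contact force between the fingers and oval_block above 20 N).
It fails at once if the oval stone is touched (contact force between any of the fingers, the arm and oval_stone above 0.3 N).
It fails at once if the caliper is touched (contact force between any of the fingers, the arm and caliper above 0.3 N).
It fails at once if another block, the saucer, the desert rose or the cash box is moved, or the caliper shifted (distance of any of round_block, square_block, saucer, desert_rose, cash_box from where it was at the start of the episode above 0.012 m or distance of caliper from where it was at the start of the episode above 0.006 m).
It also fails if it takes over 67 s, if anything falls off the work surface, if the arm or the gripper's body presses on something with over 40 N, if the wrist force passes 120 N, or if a joint passes its speed limit or range.

### The arm

A 6-joint arm with a two-finger parallel gripper is mounted at the origin on the work surface. World frame = base frame: x ahead of the robot, y to its left, z up, the work surface at z = 0. Lengths are in m, angles in rad, forces in N, time in s.
With the tool pointing down it reaches from about 0.35 to 0.95 m from the base axis. Payload 17.4 kg.
Tool frame: the origin (TCP) lies on the centre line of the jaws, within the pads' length; the fingertips stand 22 mm ahead of it and the grasp point (between the pads) lies 3 mm ahead of it; x points along the fingers, y is the direction in which the jaws open and shut, and the axes are right-handed (so a half turn about x gives the same grasp; the last joint's range is limited). The gripper opens to 93 mm and grips with 3 to 60 N. Pads are 15 mm wide; open, the fingers measure 128 mm over their backs; the gripper's body (75 mm by 188 mm) begins 65 mm behind the grasp point.
Start: joints at [1.082, 0.116, 1.442, -0, 1.584, -0.038], TCP at [0.294, 0.608, 0.241] pointing down, gripper open.
Joint ranges: [-2.83, 2.83], [-0.83, 2.19], [0.07, 2.5], [-1.14, 4.28], [0.01, 3], [-2.97, 2.97]. Speed limits (rad/s): [1.89, 1.89, 2.22, 3.14, 3.14, 3.14].

### API

Orientations are given as a rotation vector (axis times angle).
In Python, from rig import env gives the robot as it stands. The module is installed in compiled form; this text tells all that it offers.
- The arm moves only by the tool jog_arm, never from a script. Its argument "rows" is text: rows parted by semicolons, each of 5 numbers parted by spaces: the finger opening in m, from 0 to 0.093, then the shift along the tool's x, y, z in m, then the turn about the tool's x in rad. In form: gripper tx ty tz yaw; .... A call has 1 to 5 rows; each row is the pose to reach, as a shift and turn from the pose measured when the call began, along the tool's axes at that moment; what a row does not reach only later rows make up. A row lasts 1/10 s, in which the tool goes at most 50 mm and 8.59 degrees, less where a joint would pass 70% of its speed; a pose out of reach is approached as far as the arm can. A call with a gripper value outside its range is refused whole. The fingers move at their own pace and stop on an object; "squeeze" is the grip in N (left out, the last holds). Time passes only in rows, so rows that repeat a pose let the fingers close. It gives the time, the measured TCP pose, the force and the opening at its end, in the units of the state.
- env.read_state(): the state, without advancing time (a new reading comes with each control period).
- env.get_image(name): name is "scene" or "top" or "wrist"; returns a dict with "pixels" (480x640x3 uint8, blue, green, red), "fx", "fy", "cx", "cy" (pixels), "world_from_camera" (4x4, takes a point from camera to world coordinates). Camera axes: x right, y down, z forward; pixel columns grow to the right and rows downward; lengths in m; the calibration is good to about 2 mm. A picture is of the moment at which its call begins. There is no depth.
- env.finish_job(): hands the job in, once; it reports no verdict.
Trained networks look in a picture, given as the dict that the camera call returned (one of the last four; its "shot" number tells which), for a name from the list of things; names that differ only in an ending like _2 or _b are one class to them, and where a whole thing is asked for, a point or a joint stands for the part that bears it (a point fixed in the world has none). Each returns a list of dicts, best first, with "confidence" (0 to 1); they miss things now and then, are a little off and sometimes report something else, mostly with a low value. They report only what shows in the picture. A call takes as long as a camera call. They do not tell look-alikes from the thing itself.
- env.look_for(label, picture): "pixel" ([column, row] in pixels, amid what is visible of it).
- env.cut_out(label, picture): "region" (480x640 bool, what is visible of it) and "pixel" ([column, row] in pixels, amid what is visible of it).
The state is a dict: "clock": time; "joint_positions": joint angles; "qd": joint speeds; "tau": joint torques, N m; "ee_pos": TCP position; "tool_rot": TCP orientation; "contact_force": force on the tool from outside, world axes, zero at the start; "wrist_torque": the same for the moment, N m; "opening": opening from 0.0 (shut) to 1.0 (fully open).
Only numpy, scipy, OpenCV 4.12 (cv2) and the standard library are available. Lean on these libraries where they do the work, as an engineer would, in place of code of your own. Each camera call takes 0.05 s, during which the arm holds its last target. There are 200 camera calls.

## Working session

There is one attempt and no reset: what is moved stays moved. The work goes in short steps, Python scripts to look and compute and a tool call to move; the robot and the scene stay as the last step left them, time stands still between calls to the robot, and variables do not carry over. Pictures are saved under pics/ and viewed, about 8 in all and at most 12, crops included, and the job is handed in when it is done.

Besides the shell and the picture viewer there is one more tool, called after "Call:" as name(argument=value, ...) on one line, values as JSON. jog_arm: Moves the arm, as the interface text tells. Its arguments: {"type":"object","properties":{"rows":{"type":"string"},"squeeze":{"type":"number"}},"required":["rows"]}

```bash
mkdir -p pics; cat > h.py <<'E'
import numpy as np, cv2
from rig import env
def ray(im,px,z):
    T=np.array(im["world_from_camera"]);d=T[:3,:3]@np.array([(px[0]-im["cx"])/im["fx"],(px[1]-im["cy"])/im["fy"],1]);o=T[:3,3]
    return o+d*(z-o[2])/d[2]
def proj(im,p):
    T=np.linalg.inv(np.array(im["world_from_camera"]));c=T[:3,:3]@np.array(p)+T[:3,3]
    return [c[0]/c[2]*im["fx"]+im["cx"],c[1]/c[2]*im["fy"]+im["cy"]]
E
python3 - <<'E'
from h import *
for n in ["top","scene"]:
    im=env.get_image(n);cv2.imwrite(f"pics/{n}0.png",im["pixels"])
    print(n,np.round(im["world_from_camera"],3).tolist(),im["fx"])
    for l,z in [("oval_block",.04),("oval_stone",.049),("round_block",.04),("square_block",.04),("show_mat",0),("caliper",.01),("caliper_readout",.017),("saucer",.01),("desert_rose",.03),("cash_box",.09)]:
        for r in env.look_for(l,im)[:4]: print(l,np.round(r["pixel"]),round(r["confidence"],2),np.round(ray(im,r["pixel"],z),3))
s=env.read_state();print(s)
E
```

```text
top [[-0.026, -0.989, 0.146, 0.305], [-1.0, 0.028, 0.01, -0.044], [-0.014, -0.145, -0.989, 1.194], [0.0, 0.0, 0.0, 1.0]] 487.59773345279217
oval_block [265. 247.] 0.98 [0.485 0.11  0.04 ]
oval_block [211. 252.] 0.7 [0.477 0.241 0.04 ]
oval_stone [212. 251.] 0.63 [0.477 0.236 0.049]
oval_stone [268. 246.] 0.55 [0.487 0.102 0.049]
round_block [265. 247.] 0.72 [0.485 0.11  0.04 ]
square_block [379. 264.] 0.7 [ 0.437 -0.161  0.04 ]
show_mat [330. 197.] 0.6 [ 0.615 -0.05   0.   ]
caliper [164. 202.] 0.7 [0.61  0.367 0.01 ]
caliper [153. 326.] 0.38 [0.305 0.386 0.01 ]
caliper_readout [164. 203.] 0.93 [0.608 0.363 0.017]
saucer [451. 198.] 0.77 [ 0.6  -0.35  0.01]
desert_rose [153. 325.] 0.84 [0.307 0.379 0.03 ]
cash_box [510. 294.] 0.67 [ 0.355 -0.448  0.09 ]
scene [[0.329, 0.65, -0.686, 1.447], [0.944, -0.229, 0.236, -0.376], [-0.004, -0.725, -0.689, 1.02], [0.0, 0.0, 0.0, 1.0]] 602.5544448171395
oval_block [428. 219.] 0.69 [0.5   0.235 0.04 ]
oval_block [379. 231.] 0.58 [0.5   0.106 0.04 ]
oval_stone [428. 210.] 0.8 [0.481 0.244 0.049]
oval_stone [375. 226.] 0.47 [0.491 0.099 0.049]
roun
[... 670 characters left out ...]
0.57 [ 0.419 -0.463  0.09 ]
{'clock': 1.1, 'joint_positions': array([ 1.08220358e+00,  1.15978126e-01,  1.44158267e+00, -1.29536563e-05,
        1.58400111e+00, -3.77943213e-02]), 'qd': array([-4.84349969e-04, -1.36083749e-05, -1.08840575e-03,  1.21111771e-03,
       -3.98530774e-04,  6.00378262e-04]), 'tau': array([-4.48928797e-03, -7.21032929e+01, -6.22759080e+01,  7.75749749e-02,
        1.82893372e-02, -8.05949696e-06]), 'ee_pos': array([0.29409903, 0.60757135, 0.24067166]), 'tool_rot': array([ 0.35353271,  1.54171358, -0.35349108]), 'contact_force': array([-0.09316649,  0.14084482, -0.47872209]), 'wrist_torque': array([0.03517065, 0.00102036, 0.06028141]), 'opening': 1.0025616968386526}
```

View pics/top0.png

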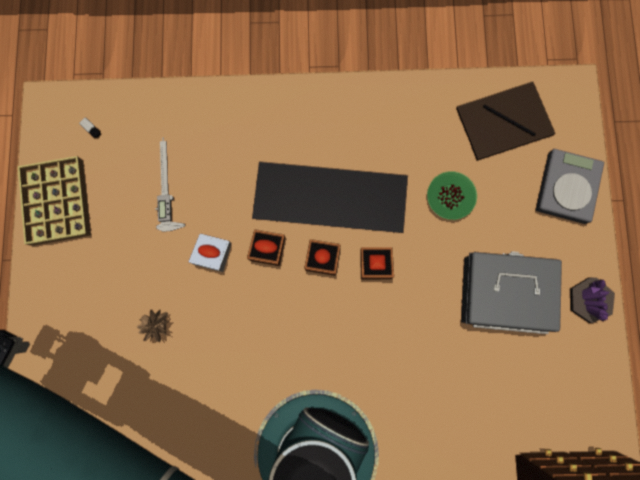

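```bash
python3 - <<'E'
import cv2
a=cv2.imread("pics/top0.png")[150:330,130:430]
cv2.imwrite("pics/c1.png",cv2.resize(a,(800,480),interpolation=2))
E
```

```text
(no output)
```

View pics/c1.png

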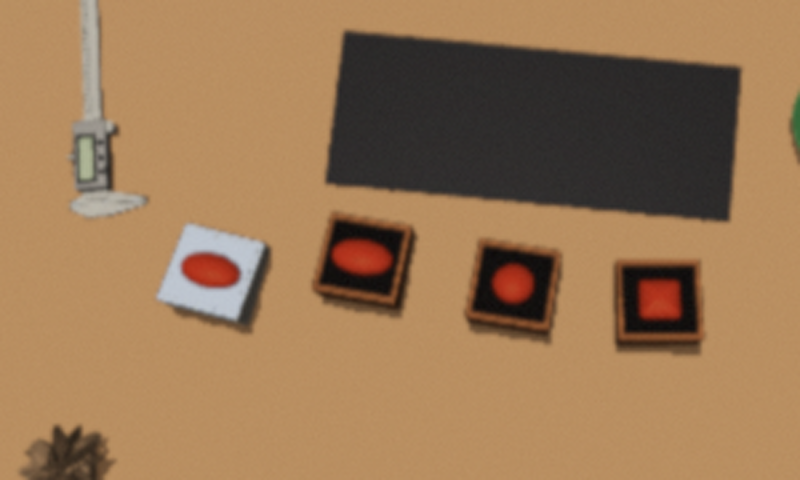

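The row, in top-view pixels: the wooden block with the oval stone is at (266,247), the white look-alike at (210,252), the round one at (322,257) and the square one at (377,263). I choose (266,247). The caliper readout is at (165,209), to the left, and the saucer is at (451,196), to the right.

```bash
python3 - <<'E'
from h import *
im=env.get_image("top")
f=lambda u,v:(130+.375*u,150+.375*v)
g=cv2.cvtColor(im["pixels"],cv2.COLOR_BGR2GRAY)
m=(g<75).astype(np.uint8)
n,l,s,c=cv2.connectedComponentsWithStats(m);k=l[190,330]
pts=np.argwhere(l==k)[:,::-1]
w=np.array([ray(im,p,0)[:2] for p in pts],np.float32)
r=cv2.minAreaRect(w);print("mat",r); 
B=[ray(im,f(*p),z) for p,z in [((333,214),.03),((413,228),.03),((400,305),.05),((316,290),.05)]]
print(np.round(B,3));B=np.array(B)
print("centre",B.mean(0),"yaw y-edges",[np.degrees(np.arctan2(-(d:=B[b]-B[a])[0]*-1,-d[1]*1)) for a,b in [(0,1),(3,2)]],"x-edges",[np.degrees(np.arctan2((d:=B[a]-B[b])[1],d[0])) for a,b in [(0,3),(1,2)]])
hsv=cv2.cvtColor(im["pixels"],cv2.COLOR_BGR2HSV)
red=((hsv[...,0]<12)&(hsv[...,1]>170)&(hsv[...,2]>110)).astype(np.uint8);red[:235]=0;red[285:]=0
n,l,s,c=cv2.connectedComponentsWithStats(red)
for i in range(1,n):
  if s[i,4]>40: print("stone",c[i],s[i,4],ray(im,c[i],.046))
a=im["pixels"][150:245,140:200];cv2.imwrite("pics/cal.png",cv2.resize(a,(480,760),interpolation=2)[:600])
print("readout",ray(im,f(86,157),.017), "jaw",ray(im,f(110,204),.01),"beam top",ray(im,(165,141),.01))
w=np.array(w);print("corners",cv2.boxPoints(r))
print("black decoys",[ray(im,f(*p),.05) for p in [(160,298),(240,320),(268,243)]], [ray(im,f(*p),.05) for p in [(466,318),(551,330)]])
E
```

```text
mat ((0.6153486967086792, -0.048961445689201355), (0.3774491250514984, 0.14768223464488983), 82.847412109375)
[[0.529 0.136 0.03 ]
 [0.514 0.063 0.03 ]
 [0.441 0.073 0.05 ]
 [0.457 0.148 0.05 ]]
centre [0.48535842 0.1049851  0.04      ] yaw y-edges [np.float64(-11.689732946185082), np.float64(-11.751608089878925)] x-edges [np.float64(-9.783452796109215), np.float64(-8.395850648490901)]
stone [265.08530806 245.92417062] 211 [0.48722669 0.10895066 0.046     ]
stone [208.5 251. ] 174 [0.47882837 0.24432769 0.046     ]
stone [321.88311688 255.92857143] 154 [ 0.4593132  -0.02596576  0.046     ]
stone [376.97536946 261.65517241] 203 [ 0.44195189 -0.15602833  0.046     ]
readout [0.59221514 0.36765758 0.017     ] jaw [0.54842318 0.34666545 0.01      ] beam top [0.771025   0.36698751 0.01      ]
corners [[ 0.51858366 -0.22702324]
 [ 0.66511667 -0.24541149]
 [ 0.71211374  0.12910035]
 [ 0.5655807   0.1474886 ]]
black decoys [array([0.4536898 , 0.28713564, 0.05      ]), array([0.4320292, 0.2156714, 0.05     ]), array([0.5005316 , 0.19089979, 0.05      ])] [array([0.42822322, 0.01519237, 0.05      ]), array([ 0.41549028, -0.05963548,  0.05      ])]
```

```bash
cat >> h.py <<'E'
from scipy.spatial.transform import Rotation as R
def go(p,yaw=None):
    s=env.read_state();M=R.from_rotvec(s["tool_rot"]).as_matrix()
    d=M.T@(np.array(p)-s["ee_pos"]);out=[round(float(v),4) for v in d]
    if yaw is not None:
        y=np.array([-np.sin(yaw),np.cos(yaw),0]);b=M.T@y;a=np.arctan2(b[2],b[1])
        out.append((round(float((a+np.pi/2)%np.pi-np.pi/2),4)))
    print("t",s["clock"],"pos",np.round(s["ee_pos"],4),"q",np.round(s["joint_positions"],2),"F",np.round(s["contact_force"],1),"open",round(s["opening"],3),"jog",out)
E
python3 - <<'E'
from h import *
print(R.from_rotvec(env.read_state()["tool_rot"]).as_matrix().round(3))
go([.411,.119,.20],np.radians(-10))
E
```

```text
[[ 0.     0.436  0.9  ]
 [-0.     0.9   -0.436]
 [-1.     0.     0.   ]]
t 1.15 pos [0.2941 0.6076 0.2406] q [ 1.08  0.12  1.44 -0.    1.58 -0.04] F [-0.5 -0.6  0.3] open 1.001 jog [0.0406, -0.3888, 0.3181, -0.2763]
```

Call:
jog_arm(rows="0.09 0.004 -0.039 0.032 -0.03; 0.07 0.008 -0.078 0.064 -0.06; 0.05 0.012 -0.117 0.096 -0.09; 0.035 0.016 -0.156 0.128 -0.12; 0.03 0.02 -0.19 0.16 -0.15", squeeze=10)

```text
clock: 1.65
ee_pos: [0.3552, 0.365, 0.2206]
tool_rot: [0.235, 1.558, -0.234]
contact_force: [0.2, 0.8, 0.2]
opening: 0.67
```

```bash
python3 - <<'E'
from h import *
go([.411,.119,.20],np.radians(-10))
E
```

```text
t 1.65 pos [0.3552 0.365  0.2206] q [ 0.75 -0.25  1.82 -0.    1.57 -0.52] F [0.2 0.8 0.2] open 0.67 jog [0.0206, -0.2186, 0.1258, -0.1244]
```

Call:
jog_arm(rows="0.03 0.004 -0.041 0.023 -0.025; 0.03 0.008 -0.082 0.047 -0.05; 0.03 0.012 -0.123 0.071 -0.075; 0.03 0.016 -0.165 0.095 -0.1; 0.03 0.02 -0.205 0.118 -0.124")

```text
clock: 2.15
ee_pos: [0.4075, 0.1325, 0.2007]
tool_rot: [0.137, 1.565, -0.136]
contact_force: [1.3, 0.3, 1.2]
opening: 0.328
```

```bash
python3 - <<'E'
from h import *
go([.411,.119,.20],np.radians(-10))
im=env.get_image("wrist");cv2.imwrite("pics/w1.png",im["pixels"])
for l,z in [("oval_stone",.046),("oval_block",.04)]:
  for r in env.look_for(l,im)[:3]: print(l,np.round(r["pixel"]),round(r["confidence"],2),np.round(ray(im,r["pixel"],z),3))
E
```

```text
t 2.15 pos [0.4075 0.1325 0.2007] q [ 0.25 -0.44  1.99  0.    1.58 -1.14] F [1.3 0.3 1.2] open 0.328 jog [0.0007, -0.0127, 0.0057, 0.0008]
oval_stone [490. 290.] 0.83 [0.472 0.244 0.046]
oval_stone [317. 331.] 0.79 [0.481 0.111 0.046]
oval_block [483. 272.] 0.92 [0.459 0.242 0.04 ]
oval_block [324. 304.] 0.61 [0.463 0.12  0.04 ]
```

View pics/w1.png

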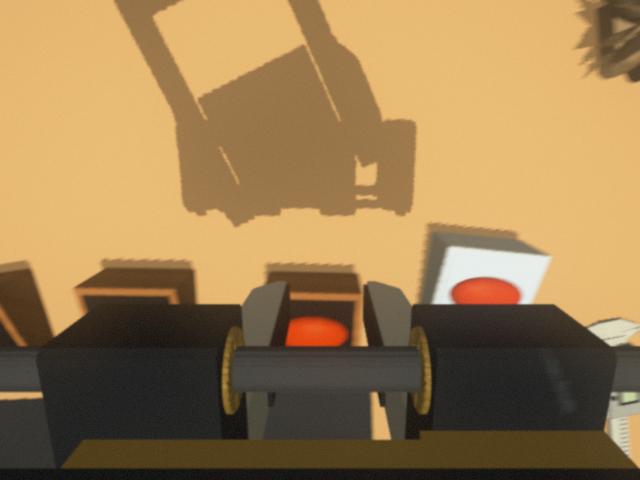

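The wooden block shows behind the fingers, with its stone at (317,331) and its back top edge at about (268,290) to (360,297). The white look-alike is at (490,290).

```bash
python3 - <<'E'
from h import *
im=env.get_image("wrist")
a=im["pixels"][240:340,230:390]
for p in [(268,290),(360,297),(447,245),(548,255),(320,331)]: print(p,ray(im,p,.05).round(4))
cv2.imwrite("pics/w2.png",cv2.resize(a,(800,500),interpolation=2))
E
```

```text
(268, 290) [0.4412 0.0819 0.05  ]
(360, 297) [0.4587 0.1474 0.05  ]
(447, 245) [0.4308 0.2148 0.05  ]
(548, 255) [0.4512 0.2854 0.05  ]
(320, 331) [0.4803 0.1134 0.05  ]
```

View pics/w2.png

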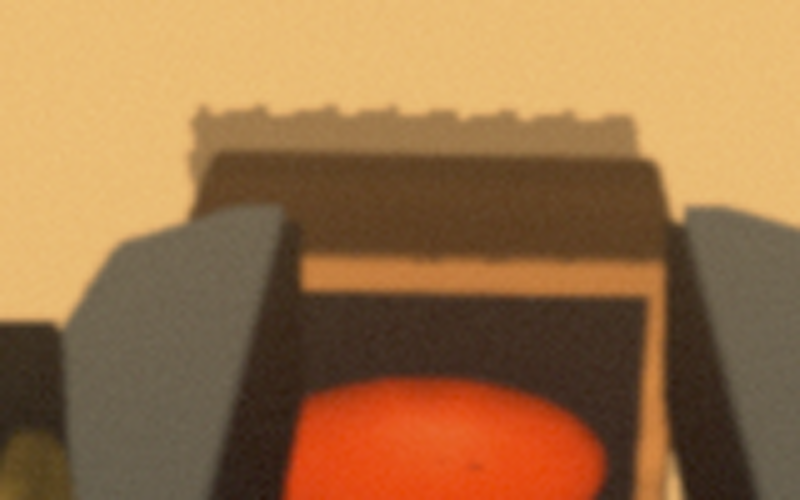

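```bash
python3 - <<'E'
from h import *
im=env.get_image("wrist")
for a,b,z in [((272.6,270.4),(361,272),0),((290,291.6),(363,292.4),.05)]:
  A,B=ray(im,a,z),ray(im,b,z);d=B-A;print(A.round(4),B.round(4),"yaw",np.degrees(np.arctan2(-d[0],d[1])),"len",np.hypot(*d[:2]))
E
```

```text
[0.4418 0.0805 0.    ] [0.4565 0.1541 0.    ] yaw -11.328797989289654 len 0.0750218393215505
[0.4452 0.099  0.05  ] [0.4554 0.1517 0.05  ] yaw -10.912273219335297 len 0.053620946288386734
```

```bash
python3 - <<'E'
from h import *
go([.415,.1205,.034],np.radians(-11))
E
```

```text
t 2.4 pos [0.4076 0.1345 0.2008] q [ 0.26 -0.43  1.99  0.    1.58 -1.14] F [-0.1  0.4 -0.4] open 0.323 jog [0.1668, -0.0126, 0.0096, 0.0159]
```

Call:
jog_arm(rows="0.03 0.02 -0.013 0.01 0.016; 0.03 0.06 -0.013 0.01 0.016; 0.03 0.1 -0.013 0.01 0.016; 0.03 0.14 -0.013 0.01 0.016; 0.03 0.16 -0.013 0.01 0.016")

```text
clock: 2.9
ee_pos: [0.4136, 0.1213, 0.0376]
tool_rot: [0.149, 1.568, -0.149]
contact_force: [0.5, -0.4, 0.8]
opening: 0.321
```

```bash
python3 - <<'E'
from h import *
go([.415,.1205,.034],np.radians(-11))
E
```

```text
t 2.9 pos [0.4136 0.1213 0.0376] q [ 0.23 -0.31  2.17  0.    1.28 -1.16] F [ 0.5 -0.4  0.8] open 0.321 jog [0.0036, -0.0005, 0.0015, 0.0023]
```

Call:
jog_arm(rows="0.03 0.003 0 0.006 0.002; 0.03 0.003 0 0.012 0.002; 0.03 0.003 0 0.017 0.002; 0.03 0.003 0 0.022 0.002; 0.03 0.003 0 0.026 0.002")

```text
clock: 3.4
ee_pos: [0.4402, 0.1165, 0.0355]
tool_rot: [0.151, 1.567, -0.15]
contact_force: [-4.9, -0.1, 2.9]
opening: 0.324
```

Call:
jog_arm(rows="0.03 0 0 0.005 0; 0.03 0 0 0.01 0; 0.03 0 0 0.015 0; 0.03 0 0 0.02 0; 0.03 0 0 0.025 0")

```text
clock: 3.9
ee_pos: [0.4651, 0.1116, 0.0355]
tool_rot: [0.151, 1.567, -0.15]
contact_force: [-3.7, 0.9, 2.6]
opening: 0.322
```

```bash
python3 - <<'E'
from h import *
go([.415,.1205,.034],np.radians(-11))
im=env.get_image("wrist");cv2.imwrite("pics/w3.png",im["pixels"])
E
```

```text
t 3.9 pos [0.4651 0.1116 0.0355] q [ 0.18 -0.19  2.08  0.    1.25 -1.2 ] F [-3.7  0.9  2.6] open 0.322 jog [0.0016, -0.0008, -0.0509, 0.0001]
```

View pics/w3.png

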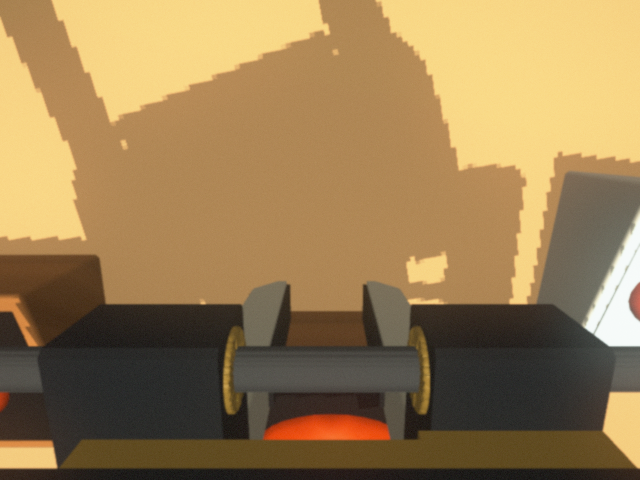

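The fingers are square on the back face and the block is sliding with about 4 N. The neighbours are clear.

Call:
jog_arm(rows="0.03 0 0 0.007 0; 0.03 0 0 0.014 0; 0.03 0 0 0.021 0; 0.03 0 0 0.028 0; 0.03 0 0 0.035 0")

```text
clock: 4.45
ee_pos: [0.5007, 0.1047, 0.0354]
tool_rot: [0.151, 1.566, -0.15]
contact_force: [-2.2, 0.6, -0.2]
opening: 0.321
```

Call:
jog_arm(rows="0.03 0 0 0.007 0; 0.03 0 0 0.014 0; 0.03 0 0 0.021 0; 0.03 0 0 0.028 0; 0.03 0 0 0.035 0")

```text
clock: 4.95
ee_pos: [0.5356, 0.0979, 0.0354]
tool_rot: [0.151, 1.566, -0.151]
contact_force: [-2.7, 0.6, 2.2]
opening: 0.327
```

Call:
jog_arm(rows="0.03 0 0 0.007 0; 0.03 0 0 0.014 0; 0.03 0 0 0.021 0; 0.03 0 0 0.027 0; 0.03 0 0 0.032 0")

```text
clock: 5.45
ee_pos: [0.5675, 0.0917, 0.0354]
tool_rot: [0.151, 1.566, -0.15]
contact_force: [-3.8, 1.3, 2.4]
opening: 0.323
```

```bash
python3 - <<'E'
from h import *
go([.586,.088,.0355],np.radians(-11))
for n in ["top","scene"]:
  im=env.get_image(n)
  for r in env.look_for("oval_stone",im)[:3]: print(n,np.round(r["pixel"]),round(r["confidence"],2),np.round(ray(im,r["pixel"],.046),3))
E
```

```text
t 5.45 pos [0.5675 0.0917 0.0354] q [ 0.12  0.03  1.87  0.    1.24 -1.26] F [-3.8  1.3  2.4] open 0.323 jog [-0.0001, -0.0001, 0.0189, 0.0]
top [208. 249.] 0.51 [0.484 0.247 0.046]
top [511. 293.] 0.28 [ 0.359 -0.466  0.046]
scene [390. 263.] 0.48 [0.613 0.084 0.046]
```

Call:
jog_arm(rows="0.03 0 0 0.005 0; 0.03 0 0 0.01 0; 0.03 0 0 0.014 0; 0.03 0 0 0.017 0; 0.03 0 0 0.019 0")

```text
clock: 6.15
ee_pos: [0.586, 0.088, 0.0352]
tool_rot: [0.151, 1.566, -0.151]
contact_force: [-1.4, 0.7, 1.0]
opening: 0.323
```

Call:
jog_arm(rows="0.03 0 0 -0.01 0; 0.03 0 0 -0.03 0; 0.03 -0.02 0 -0.04 0; 0.02 -0.06 0 -0.04 0; 0.01 -0.1 0 -0.04 0")

```text
clock: 6.65
ee_pos: [0.5455, 0.0958, 0.1361]
tool_rot: [0.151, 1.567, -0.151]
contact_force: [0.5, 0.2, -0.3]
opening: 0.197
```

Call:
jog_arm(rows="0 -0.03 0 -0.04 0; 0 -0.05 0 -0.08 0; 0 -0.06 0 -0.12 0; 0 -0.06 0 -0.15 0; 0 -0.06 0 -0.15 0")

```text
clock: 7.15
ee_pos: [0.3958, 0.125, 0.1971]
tool_rot: [0.15, 1.565, -0.149]
contact_force: [0.4, -0.3, -0.1]
opening: 0.006
```

```bash
python3 - <<'E'
from h import *
for n in ["top","scene"]:
  im=env.get_image(n);cv2.imwrite(f"pics/{n}2.png",im["pixels"])
  for l,z in [("oval_stone",.046),("caliper_readout",.017)]:
    for r in env.look_for(l,im)[:3]: print(n,l,np.round(r["pixel"]),round(r["confidence"],2),np.round(ray(im,r["pixel"],z),3))
  hsv=cv2.cvtColor(im["pixels"],cv2.COLOR_BGR2HSV)
  red=((hsv[...,0]<12)&(hsv[...,1]>170)&(hsv[...,2]>110)).astype(np.uint8)
  k,l,s,c=cv2.connectedComponentsWithStats(red)
  for i in range(1,k):
    if s[i,4]>40: print("stone",c[i].round(1),s[i,4],ray(im,c[i],.046).round(3))
go([.63,.08,.15])
E
python3 -c "
import cv2
cv2.imwrite('pics/c3.png',cv2.hconcat([cv2.resize(cv2.imread('pics/top2.png')[120:300,130:430],(400,240),interpolation=2),cv2.resize(cv2.imread('pics/scene2.png')[150:360,250:600],(400,240),interpolation=2)]))"
```

```text
top oval_stone [274. 184.] 0.52 [0.638 0.085 0.046]
top caliper_readout [166. 203.] 0.58 [0.606 0.359 0.017]
top caliper_readout [378. 263.] 0.19 [ 0.442 -0.161  0.017]
stone [276.3 186.4] 208 [0.633 0.08  0.046]
stone [322.  255.8] 168 [ 0.46  -0.026  0.046]
stone [377.  261.9] 217 [ 0.441 -0.156  0.046]
scene oval_stone [428. 211.] 0.62 [0.482 0.245 0.046]
scene caliper_readout [499. 249.] 0.7 [0.631 0.36  0.017]
stone [427.3 212.8] 177 [0.486 0.24  0.046]
stone [320.6 232.8] 158 [ 0.467 -0.03   0.046]
stone [265.8 240.5] 206 [ 0.449 -0.159  0.046]
stone [392.2 272. ] 253 [0.639 0.077 0.046]
t 7.45 pos [0.3988 0.1242 0.196 ] q [ 0.24 -0.46  2.02  0.    1.59 -1.14] F [-0.  -0.2 -0.1] open 0.002 jog [0.0454, 0.0009, 0.2355]
```

View pics/c3.png

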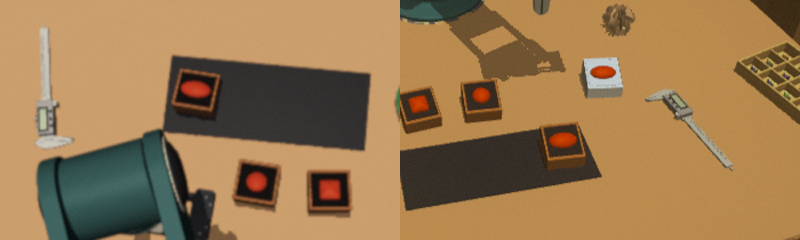

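The oval block stands wholly on the mat near its left end, with its stone at top pixel (276,186). The other two blocks and the white decoy haven't moved. The caliper is clear to the left.

Call:
jog_arm(rows="0 0.01 0 0.045 0; 0 0.02 0 0.09 0; 0 0.03 0 0.135 0; 0 0.04 0 0.18 0; 0 0.045 0 0.225 0")

```text
clock: 7.95
ee_pos: [0.6215, 0.0802, 0.1481]
tool_rot: [0.151, 1.57, -0.152]
contact_force: [0.5, 0.4, 1.3]
opening: 0.006
```

```bash
python3 - <<'E'
from h import *
im=env.get_image("wrist")
for l,z in [("oval_stone",.046),("caliper_readout",.017)]:
    for r in env.look_for(l,im)[:2]: print(l,np.round(r["pixel"]),round(r["confidence"],2),np.round(ray(im,r["pixel"],z),3))
cv2.imwrite("pics/w4.png",im["pixels"])
im=env.get_image("scene");print(ray(im,(493,238),.017))
go([.634,.0795,.091])
E
```

```text
oval_stone [330. 264.] 0.64 [0.628 0.08  0.046]
[0.59283296 0.36613478 0.017     ]
t 8.15 pos [0.62   0.0806 0.1484] q [ 0.09  0.05  1.66  0.    1.44 -1.29] F [0.1 0.2 0.2] open 0.006 jog [0.0574, 0.0017, 0.0143]
```

View pics/w4.png

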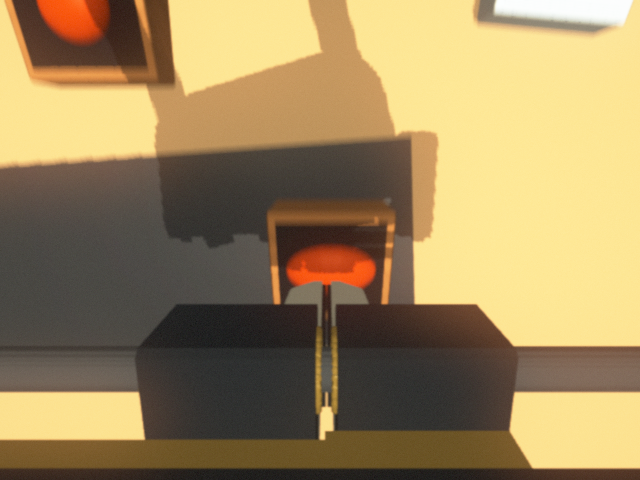

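The fingers are above the oval stone, which sits at (330,268), partly hidden. All estimates agree on about (0.633, 0.080). I'll go down to the pointing height and hold there.

Call:
jog_arm(rows="0 0.01 0.001 0.013 0; 0 0.025 0.001 0.013 0; 0 0.04 0.001 0.013 0; 0 0.05 0.001 0.013 0; 0 0.057 0.001 0.013 0")

```text
clock: 8.65
ee_pos: [0.6317, 0.0792, 0.0903]
tool_rot: [0.151, 1.572, -0.153]
contact_force: [-0.4, 0.3, -0.9]
opening: 0.003
```

Call:
jog_arm(rows="0 0 0 0 0; 0 0 0 0 0; 0 0 0 0 0; 0 0 0 0 0; 0 0 0 0 0")

```text
clock: 9.15
ee_pos: [0.6319, 0.0792, 0.0907]
tool_rot: [0.151, 1.572, -0.153]
contact_force: [0.5, 0.5, -0.9]
opening: -0.001
```

Call:
jog_arm(rows="0 0 0 0 0; 0 0 0 0 0; 0 0 0 0 0; 0 0 0 0 0; 0 0 0 0 0")

```text
clock: 9.65
ee_pos: [0.6319, 0.0792, 0.0907]
tool_rot: [0.151, 1.572, -0.153]
contact_force: [0.0, -0.7, -0.5]
opening: 0.004
```

Call:
jog_arm(rows="0 0 0 0 0; 0 0 0 0 0; 0 0 0 0 0; 0 0 0 0 0; 0 0 0 0 0")

```text
clock: 10.15
ee_pos: [0.6319, 0.0792, 0.0907]
tool_rot: [0.151, 1.572, -0.153]
contact_force: [0.1, -0.4, -0.2]
opening: 0.006
```

Call:
jog_arm(rows="0 0 0 0 0; 0 0 0 0 0; 0 0 0 0 0; 0 0 0 0 0; 0 0 0 0 0")

```text
clock: 10.65
ee_pos: [0.6319, 0.0792, 0.0907]
tool_rot: [0.151, 1.572, -0.153]
contact_force: [0.4, -0.2, 0.5]
opening: 0.003
```

Call:
jog_arm(rows="0 0 0 0 0; 0 0 0 0 0; 0 0 0 0 0; 0 0 0 0 0; 0 0 0 0 0")

```text
clock: 11.15
ee_pos: [0.6319, 0.0792, 0.0907]
tool_rot: [0.151, 1.572, -0.153]
contact_force: [-0.6, -0.1, -0.2]
opening: 0.005
```

```bash
python3 - <<'E'
from h import *
go([.633,.08,.091])
im=env.get_image("scene");cv2.imwrite("pics/s3.png",im["pixels"])
a=im["pixels"][150:360,250:600];cv2.imwrite("pics/c5.png",cv2.resize(a,(800,480),interpolation=2))
print("tcp-tip px",proj(im,env.read_state()["ee_pos"]-np.array([0,0,.022])),"stone px",proj(im,[.633,.08,.049]))
E
```

```text
t 11.15 pos [0.6319 0.0792 0.0907] q [ 0.08  0.12  1.69  0.    1.34 -1.29] F [-0.6 -0.1 -0.2] open 0.005 jog [-0.0003, 0.001, 0.0009]
tcp-tip px [np.float64(392.5231292237737), np.float64(262.5740209711602)] stone px [np.float64(392.3192769578317), np.float64(268.99629135704856)]
```

View pics/c5.png

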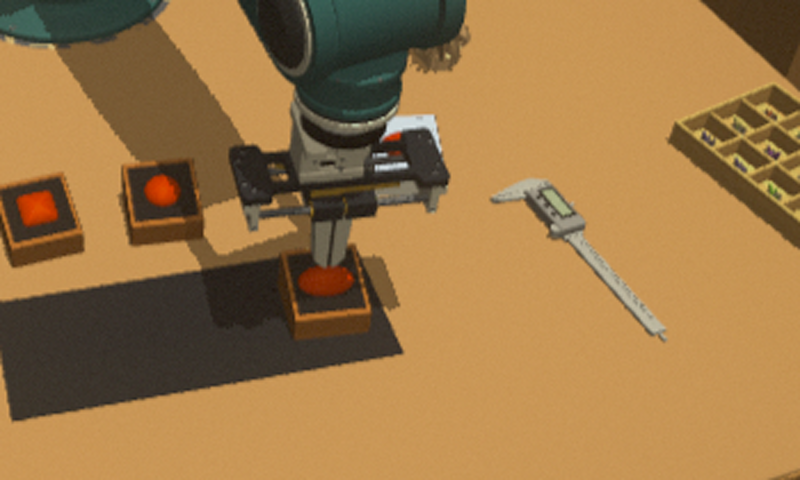

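The tips stand just over the middle of the oval stone, without contact, and have been held there for 2.5 s. The readout is at crop (557,201), which gives (0.592, 0.367).

```bash
python3 - <<'E'
from h import *
go([.592,.366,.15])
E
```

```text
t 11.2 pos [0.6319 0.0792 0.0906] q [ 0.08  0.12  1.69  0.    1.34 -1.29] F [0.4 0.2 0.3] open 0.001 jog [-0.0592, 0.2737, -0.0946]
```

Call:
jog_arm(rows="0 -0.03 0 0 0; 0 -0.06 0.03 -0.01 0; 0 -0.06 0.075 -0.025 0; 0 -0.06 0.12 -0.04 0; 0 -0.06 0.16 -0.055 0")

```text
clock: 11.7
ee_pos: [0.6086, 0.2487, 0.1511]
tool_rot: [0.151, 1.571, -0.152]
contact_force: [-0.3, -0.6, 0.3]
opening: 0.006
```

Call:
jog_arm(rows="0 0 0.03 -0.01 0; 0 0 0.06 -0.021 0; 0 0 0.09 -0.031 0; 0 0 0.11 -0.039 0; 0 0 0.114 -0.04 0")

```text
clock: 12.2
ee_pos: [0.5907, 0.3701, 0.151]
tool_rot: [0.15, 1.571, -0.151]
contact_force: [1.0, -0.6, 0.2]
opening: 0.008
```

```bash
python3 - <<'E'
from h import *
im=env.get_image("wrist");cv2.imwrite("pics/w6.png",im["pixels"])
for r in env.look_for("caliper_readout",im)[:2]: print(np.round(r["pixel"]),round(r["confidence"],2),np.round(ray(im,r["pixel"],.017),3))
print("pred px",proj(im,[.592,.367,.017]))
go([.592,.367,.059])
E
```

```text
[316. 214.] 0.64 [0.571 0.366 0.017]
pred px [np.float64(323.70991754731665), np.float64(244.21293036246917)]
t 12.3 pos [0.5912 0.3683 0.151 ] q [ 0.52  0.2   1.49  0.    1.45 -0.86] F [-0.3 -0.9 -0.2] open 0.002 jog [0.092, -0.001, 0.0015]
```

View pics/w6.png

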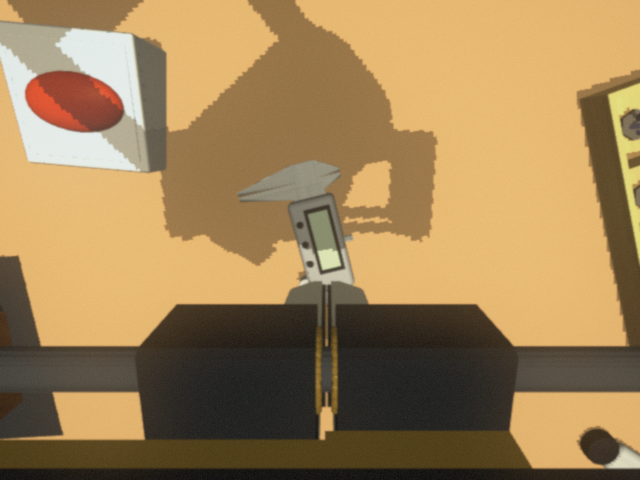

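The housing runs from about (312,197) to (337,283), with its middle at (322,241). That matches the predicted (324,244), so I'll go down and hold.

Call:
jog_arm(rows="0 0.02 -0.001 0.001 0; 0 0.045 -0.001 0.001 0; 0 0.065 -0.001 0.001 0; 0 0.08 -0.001 0.001 0; 0 0.09 -0.001 0.001 0")

```text
clock: 12.8
ee_pos: [0.5916, 0.3661, 0.0599]
tool_rot: [0.151, 1.572, -0.153]
contact_force: [0.3, 0.6, 0.1]
opening: 0.005
```

Call:
jog_arm(rows="0 0 0 0 0; 0 0 0 0 0; 0 0 0 0 0; 0 0 0 0 0; 0 0 0 0 0")

```text
clock: 13.3
ee_pos: [0.5918, 0.3662, 0.0606]
tool_rot: [0.151, 1.571, -0.153]
contact_force: [-0.4, 0.3, 0.4]
opening: 0.005
```

Call:
jog_arm(rows="0 0 0 0 0; 0 0 0 0 0; 0 0 0 0 0; 0 0 0 0 0; 0 0 0 0 0")

```text
clock: 13.8
ee_pos: [0.5918, 0.3662, 0.0605]
tool_rot: [0.151, 1.571, -0.153]
contact_force: [0.7, 0.4, -0.5]
opening: 0.005
```

Call:
jog_arm(rows="0 0 0 0 0; 0 0 0 0 0; 0 0 0 0 0; 0 0 0 0 0; 0 0 0 0 0")

```text
clock: 14.3
ee_pos: [0.5918, 0.3662, 0.0605]
tool_rot: [0.151, 1.571, -0.153]
contact_force: [-0.3, 0.5, 0.2]
opening: 0.008
```

Call:
jog_arm(rows="0 0 0 0 0; 0 0 0 0 0; 0 0 0 0 0; 0 0 0 0 0; 0 0 0 0 0")

```text
clock: 14.8
ee_pos: [0.5918, 0.3662, 0.0605]
tool_rot: [0.151, 1.571, -0.153]
contact_force: [1.2, -0.8, 0.4]
opening: 0.005
```

Call:
jog_arm(rows="0 0 0 0 0; 0 0 0 0 0; 0 0 0 0 0; 0 0 0 0 0; 0 0 0 0 0")

```text
clock: 15.3
ee_pos: [0.5918, 0.3662, 0.0605]
tool_rot: [0.151, 1.571, -0.153]
contact_force: [-0.3, 0.1, 0.3]
opening: 0.008
```

```bash
python3 - <<'E'
from h import *
go([.592,.367,.059])
im=env.get_image("scene")
a=im["pixels"][150:360,250:600];cv2.imwrite("pics/c7.png",cv2.resize(a,(800,480),interpolation=2))
E
```

```text
t 15.3 pos [0.5918 0.3662 0.0605] q [ 0.52  0.26  1.57  0.    1.31 -0.86] F [-0.3  0.1  0.3] open 0.008 jog [0.0015, 0.0008, 0.0]
```

View pics/c7.png

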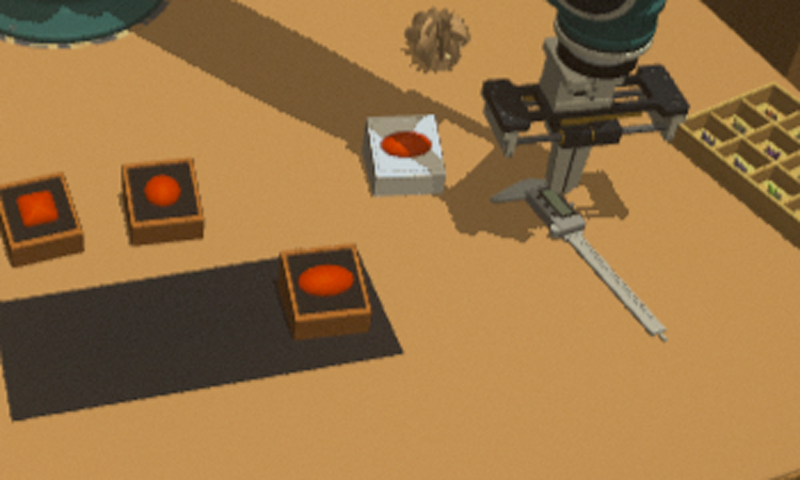

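The tips stand over the readout at crop (558,197), and the caliper hasn't moved. Next I'll draw straight up and back.

Call:
jog_arm(rows="0 -0.03 0 0 0; 0 -0.07 0 0 0; 0 -0.11 0 0 0; 0 -0.15 0 0 0; 0 -0.18 0 0 0")

```text
clock: 15.85
ee_pos: [0.593, 0.3664, 0.2436]
tool_rot: [0.152, 1.569, -0.152]
contact_force: [0.8, 1.2, 0.0]
opening: 0.006
```

Call:
jog_arm(rows="0 0 0.01 -0.03 0; 0 0 0.02 -0.07 0; 0 0 0.03 -0.1 0; 0 0 0.03 -0.12 0; 0 0 0.03 -0.12 0")

```text
clock: 16.35
ee_pos: [0.4792, 0.4194, 0.2445]
tool_rot: [0.151, 1.569, -0.15]
contact_force: [1.1, -0.8, 0.0]
opening: 0.006
```

Call:
jog_arm(rows="0 0 0 0 0; 0 0 0 0 0; 0 0 0 0 0; 0 0 0 0 0; 0 0 0 0 0")

```text
clock: 16.85
ee_pos: [0.4796, 0.4191, 0.2444]
tool_rot: [0.151, 1.569, -0.151]
contact_force: [-1.0, 0.1, -0.2]
opening: 0.006
```

```bash
python3 - <<'E'
from h import *
s=env.read_state();g=s["ee_pos"]-[0,0,.003]
print("dist",np.linalg.norm(g-[.633,.08,.049]),np.linalg.norm(g-[.592,.367,.017]),s["contact_force"])
im=env.get_image("scene");p0=cv2.imread("pics/scene0.png")
hsv=cv2.cvtColor(im["pixels"],cv2.COLOR_BGR2HSV)
red=((hsv[...,0]<12)&(hsv[...,1]>170)&(hsv[...,2]>110)).astype(np.uint8)
k,l,st,c=cv2.connectedComponentsWithStats(red)
for i in range(1,k):
    if st[i,4]>40: print("stone",c[i].round(1),ray(im,c[i],.046).round(3))
for n,(a,b,c_,d) in {"caliper":(220,300,455,580),"saucer":(285,355,150,250),"rose":(145,190,420,465)}.items():
    t=p0[a:b,c_:d];r=cv2.matchTemplate(im["pixels"][a-8:b+8,c_-8:d+8],t,5);print(n,np.array(cv2.minMaxLoc(r)[3])-8,r.max())
env.finish_job()
E
```

```text
dist 0.4189655206759019 0.2562779252291099 [-0.97826566  0.05764677 -0.19847534]
stone [427.3 212.8] [0.486 0.24  0.046]
stone [320.6 232.8] [ 0.467 -0.03   0.046]
stone [265.8 240.5] [ 0.449 -0.159  0.046]
stone [392.2 272. ] [0.639 0.077 0.046]
caliper [0 0] 0.99393535
saucer [0 0] 0.9980198
rose [0 0] 0.37364772
the job is handed in; nothing more can be done
```

I slid the wooden block with the oval stone straight out of its row onto the show mat, pushing its back face low with about 2–5 N and never lifting it. I then pointed for about 2.5 s with closed fingertips, 2 cm above the oval stone and then 2 cm above the caliper readout. After that I drew the hand back and handed the job in; it gave no verdict.

- **Block:** the last camera views show it wholly on the mat, near the mat's long centre line.
- **Hand:** the grasp point ended about 42 cm from the stone and 26 cm from the readout, touching nothing.
- **Other things:** the caliper and saucer match their starting pictures with no shift. The round and square blocks and the white decoy also show no shift since the earlier pictures. I did not compare the cash box with its starting picture, but the arm never went near it.
- **Failed or disagreeing checks:**
  - **Desert rose:** its picture comparison was inconclusive, with a match of only 0.37, probably because the arm or its shadow covered it. The hand stayed well away from it, and it looked in place in the last picture I viewed.
  - **Readout:** the detector was about 1–4 cm off, so I used the position I read from the pictures, which the top, scene and wrist views agreed on.

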